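Slide a sample carrier under the bridge of a reader gate

ROBOT

A 6-joint arm with a two-finger parallel gripper is mounted at the origin on a cart in front of the work surface, level with it; the furniture and walls round the work are solid. World frame = base frame: x ahead of the robot, y to its left, z up, the work surface at z = 0. Lengths are in mm, angles in degrees, forces in N, time in s.
With the tool pointing down it reaches from about 375 to 900 mm from the base axis. Payload 3.1 kg.
Tool frame: the origin (TCP) lies on the front face of the gripper's body, between the roots of the fingers; the fingertips stand 70 mm ahead of it and the grasp point (between the pads) lies 51 mm ahead of it; z points along the fingers, y is the line along which they close (so a half turn about z gives the same grasp; the last joint's range is limited). The gripper opens to 87 mm and grips with 3 to 60 N. Pads are 19 mm wide; open, the fingers measure 117 mm over their backs; the gripper's body (75 mm by 190 mm) begins 51 mm behind the grasp point.
Start: joints at [-77.836, 30.224, 82.088, -0, 67.689, -10.227], TCP at [238.101, -577.845, 292.248] pointing down, gripper open.
Joint ranges: [-176.69, 176.69], [-43.24, 126.21], [12.49, 139.97], [-82, 262], [0, 151.66], [-163.58, 163.58]. Speed limits (degrees/s): [159.86, 159.86, 180, 180, 180, 180].

INTERFACE

Orientations are given as [roll, pitch, yaw] about the fixed x, y, z axes, in that order (R = Rz(yaw) Ry(pitch) Rx(roll)).
In Python, from workcell import monitor, vision, job_done gives the robot as it stands.
- The arm moves only by the tool play_rows, never from a script. Its argument "rows" is text: rows parted by semicolons, each of 5 numbers parted by spaces: the gripper's target within -1 to 1 (fully open at 1, half-way at 0, shut at -1), then the shift along the tool's x, y, z in units of 25 mm (1.0 is 25 mm), then the turn about the tool's z in units of 0.12 rad (1.0 is 0.12 rad). In form: claw tx ty tz yaw; .... A call has 1 to 8 rows; each row shifts and turns the commanded pose from where the row before left it, along the tool's axes as they then stand; what a row does not reach is not made up. A row lasts 1/10 s, in which the tool goes at most 50 mm and 8.59 degrees, less where a joint would pass 70% of its speed; a pose out of reach is approached as far as the arm can. A call with a number of a shift or a turn outside -1 to 1 is refused whole. A call with a gripper value outside its range is refused whole. The fingers move at their own pace and stop on an object; "squeeze" is the grip in N (left out, the last holds). Time passes only in rows, so rows that do not move let the fingers close. It gives the time, the measured TCP pose, the force, the opening and the grip force at its end, in the units of the state.
- monitor.read_state(): the state, without advancing time (a new reading comes with each control period).
- vision.snapshot(name): name is "side" or "top" or "wrist"; returns a dict with "img" (480x640x3 uint8, red, green, blue), "fx", "fy", "cx", "cy" (pixels), "R" (3x3) and "t" (3): a world point X has camera coordinates R X + t; the wrist camera has in their place "hand_eye" (4x4, takes a point from camera to tool coordinates, whose origin is the TCP and whose axes are the flange's). Camera axes: x right, y down, z forward; pixel columns grow to the right and rows downward; lengths in mm; the calibration is good to about 2 mm. A picture is of the moment at which its call begins: read the wrist's pose just before it. There is no depth.
- job_done(): hands the job in; it is judged then, once.
The state is a dict: "t": time; "q": joint angles; "qvel": joint speeds; "tau": joint torques, N m; "position": TCP position; "tool_rot": TCP orientation; "contact_force": force on the tool from outside, world axes, zero at the start; "ft_torque": the same for the moment, N m; "finger_gap": opening from 0.0 (shut) to 1.0 (fully open); "grasp_force": force on a finger pad.
Only numpy, scipy, OpenCV 4.12 (cv2) and the standard library are available. Lean on these libraries where they do the work, as an engineer would, in place of code of your own. Each camera call takes 0.05 s, during which the arm holds its last target. There are 200 camera calls.

TASK

Push the flat sample carrier across the worktop and under the low bridge of the reader gate, until it lies flush against both the guide fence along the gate's side and the back stop behind the bridge. Only push it with the fingertips: keep it flat on the worktop, do not pick it up or tip it, leave the things standing around it where they are, and move clear at the end.

Things in the scene. Friction and masses are not known exactly. Their poses are not given: they have to be found in the camera images.
- carrier: Loose flat aluminium plate with a dark-bordered white panel in its top, 64 mm long (own x) x 100 wide (own y) x 12 thick, about 0.25 kg. Origin: centre of its underside. Own +x points to its front edge, which goes under the bridge first; both front corners are cut by 8 mm. Starts in front of the bridge (nearer the robot), clear of the fence, turned up to 15 degrees.
- carrier_front (a point): Middle of the carrier's front edge: 32 mm along own +x from the carrier's origin, 6 mm above its underside.
- gate: Reader gate, fixed to the worktop. Origin: the point of the worktop where the middle of the seated carrier comes; the seated carrier has the gate's position and axes. Own +x is the way in, roughly away from the robot; +y is left. Two grey cheeks 40 mm tall stand at x = -6 to +46 mm, inner faces at y = -50 and +64 mm. The seated carrier sticks out 28 mm in front of the bridge.
- gate_bridge (a point): Middle of the bridge's underside, at [10, 7, 17] mm in the gate's frame: 5 mm above the carrier's top. The grey bridge spans x = -4 to +24 mm and y = -66 to +80 mm (gate's frame); its top is 39 mm up, and a white read head on it (y = -28 to +42 mm) reaches 65 mm.
- gate_stop (a point): Middle of the back stop's face, at [32, 7, 6] mm in the gate's frame: aluminium bar 12 mm tall across the way, behind the bridge; its face is at x = +32 mm and the carrier's front edge comes to lie against it.
- gate_fence (a point): Point on the guide fence's face, at [-56, -50, 5] mm in the gate's frame: straight aluminium bar 10 mm tall along the way in on its right side (-y); its face is at y = -50 mm, from x = -106 mm to the right cheek and in line with that cheek's inner face. The carrier's right side comes to lie against it.
- sample_jar: Bystander: cream sample jar with lid, 49 mm wide, 40 mm tall, loose, on the left, near the front of the worktop. Origin: centre of its underside.
- check_weight: Bystander: beige check weight with a neck, 28 mm wide, 48 mm tall, loose, to the right, near the front of the worktop. Origin: centre of its underside.
- stopper: Bystander: brown-red rubber stopper, 34 mm wide, 28 mm tall, loose, to the right, near the front of the worktop. Origin: centre of its underside.

How it is judged:
By the outcome, as a careful person would: the job done as asked, in the order asked, and still so for the second after the job is handed in, with the robot touching nothing.
It also fails if it takes over 61 s, if anything falls off the work surface, if the arm or the gripper's body presses on something with over 40 N, if the wrist force passes 120 N, or if a joint passes its speed limit or range.

## Working session

There is one attempt and no reset: what is moved stays moved. The work goes in short steps, Python scripts to look and compute and a tool call to move; the robot and the scene stay as the last step left them, time stands still between calls to the robot, and variables do not carry over. Pictures are saved under pics/ and viewed, at most 10 in all, crops included, and the job is handed in when it is done.

Besides the shell and the picture viewer there is one more tool, called as name(argument=value, ...) on one line, values as JSON. play_rows: Moves the arm, as the interface text tells. Shifts and turns lie within -1 to 1; 1 stands for 25 mm of shift or 0.12 rad of turn. Its arguments: {"type":"object","properties":{"rows":{"type":"string"},"squeeze":{"type":"number"}},"required":["rows"]}

```bash
mkdir -p pics; cat > h.py <<'E'
import numpy as np, cv2
from workcell import monitor, vision, job_done
from scipy.spatial.transform import Rotation as Ro
def snap(n,f=None):
    s=monitor.read_state(); d=vision.snapshot(n)
    if n=="wrist":
        T=np.eye(4);T[:3,:3]=Ro.from_euler('xyz',s['tool_rot'],degrees=True).as_matrix();T[:3,3]=s['position']
        C=T@np.array(d['hand_eye']);d['R']=C[:3,:3].T;d['t']=-C[:3,:3].T@C[:3,3]
    d['R']=np.array(d['R']);d['t']=np.array(d['t'])
    if f: cv2.imwrite('pics/'+f,cv2.cvtColor(d['img'],cv2.COLOR_RGB2BGR))
    return d
def ray(d,u,v,z=0):
    r=d['R'].T@np.array([(u-d['cx'])/d['fx'],(v-d['cy'])/d['fy'],1]);c=-d['R'].T@d['t']
    return c+r*(z-c[2])/r[2]
def proj(d,X):
    p=d['R']@np.array(X,float)+d['t'];return d['cx']+d['fx']*p[0]/p[2],d['cy']+d['fy']*p[1]/p[2]
E
python3 - <<'E'
from h import *
print(monitor.read_state())
for n in("top","side"):
    d=snap(n,n+"1.png");print(n,-d['R'].T@d['t'],d['fx'])
E
```

```text
{'t': 0.0, 'q': array([-7.78371383e+01,  3.02802758e+01,  8.21558530e+01, -1.03597091e-03,
        6.76889588e+01, -1.02276830e+01]), 'qvel': array([-0.01471282, -0.14283866,  0.10509185, -0.06049574, -0.00965236,
        0.07226509]), 'tau': array([-1.33608879e-03, -4.40036559e+01, -1.76592118e+01,  6.32473198e-02,
        5.81236265e-02, -1.57871523e-04]), 'position': array([ 237.96930457, -577.29733698,  291.26038425]), 'tool_rot': array([-1.79876730e+02, -2.12682359e-02,  2.23909162e+01]), 'contact_force': array([-0.19924199,  0.36616987, -0.74446324]), 'ft_torque': array([-0.00221976,  0.0368748 ,  0.01715477]), 'grasp_force': 0.0, 'finger_gap': 1.0018059984959855}
top [ 327.98176896  329.18719601 1302.34309643] 579.3690602515854
side [ 330.99208038 -406.62373812  548.07314871] 504.3711820661367
```

View pics/top1.png

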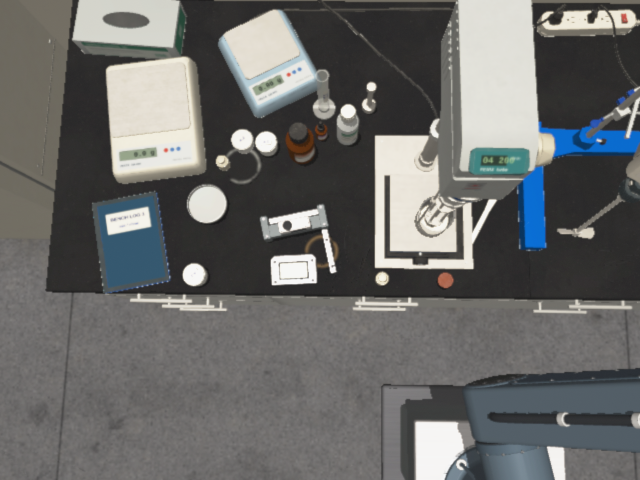

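View pics/side1.png

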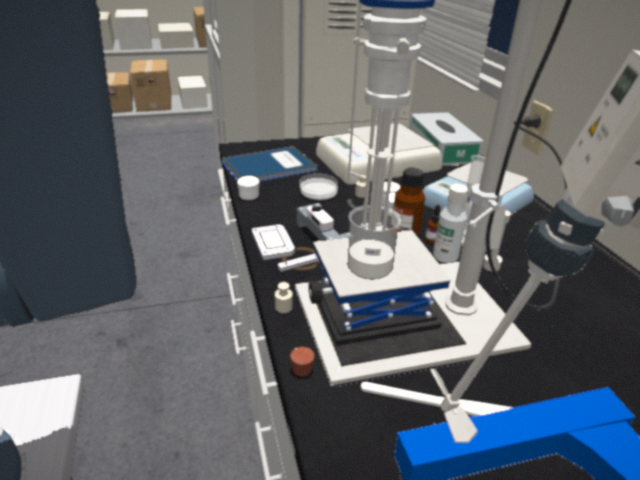

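The top view shows the carrier at about (293,269), the bridge with its white head at (293,222), and the fence at (328,250). The jar is at (195,274), the check weight at (382,278) and the stopper at (445,280). In the side view the carrier is at (272,240). I'll zoom in on the top view.

```bash
python3 - <<'E'
from h import *
d=snap("top")
im=cv2.cvtColor(d['img'],cv2.COLOR_RGB2BGR)
c=cv2.resize(im[195:295,250:350],None,fx=6,fy=6,interpolation=cv2.INTER_CUBIC);cv2.imwrite('pics/z.png',c)
g=cv2.cvtColor(im,cv2.COLOR_BGR2GRAY);m=(g>110).astype('uint8');m[:, :260]=0;m[:,345:]=0;m[:195]=0;m[292:]=0
cs,_=cv2.findContours(m,cv2.RETR_EXTERNAL,cv2.CHAIN_APPROX_NONE)
for k in cs:
    if cv2.contourArea(k)<60: continue
    r=cv2.minAreaRect(k);b=cv2.boxPoints(r);print(r)
    for p in b: print(p,ray(d,*p,12).round(1))
for n,p in dict(jar=(195,274),wt=(382,278),st=(445,280),sw=(200,285)).items(): print(n,ray(d,*p,40).round())
E
```

```text
((293.1787414550781, 269.25341796875), (29.72821807861328, 45.90037155151367), 87.27368927001953)
[269.54752 255.49774] [508.  484.7  12. ]
[315.39597 253.31451] [514.2 381.5  12. ]
[316.80997 283.0091 ] [447.3 377.2  12. ]
[270.96152 285.19232] [441.1 479.5  12. ]
((328.4341735839844, 250.69265747070312), (45.11859893798828, 6.84461784362793), 77.90524291992188)
[320.361  229.3512] [569.2 371.2  12. ]
[327.05368 227.91705] [572.7 356.1  12. ]
[336.50735 272.03412] [472.4 333.5  12. ]
[329.81467 273.46826] [469.  348.4  12. ]
((293.3760070800781, 221.4320068359375), (22.754465103149414, 65.34019470214844), 78.50343322753906)
[259.0938  216.79448] [596.6 511.2  12. ]
[323.12305 203.77159] [628.6 365.9  12. ]
[327.6582  226.06953] [576.9 354.8  12. ]
[263.62897 239.09242] [545.3 499.2  12. ]
jar [461. 644.  40.]
wt [457. 234.  40.]
st [455.  97.  40.]
sw [437. 632.  40.]
```

View pics/z.png

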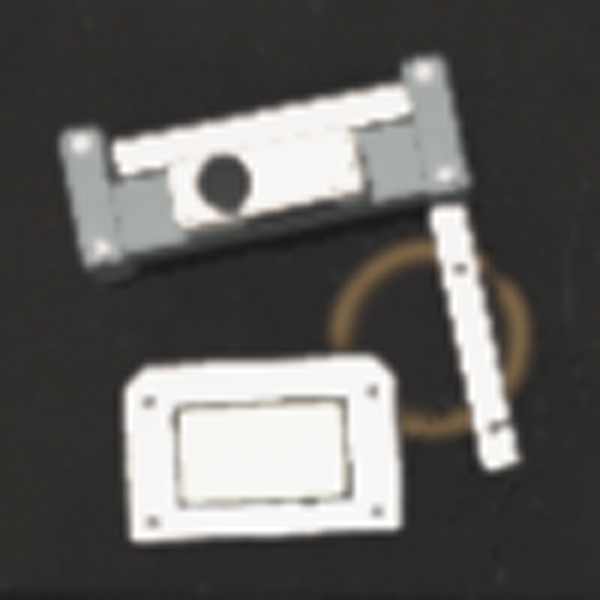

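The carrier centre is about (478,431) with yaw about 4°. From the fence edge, the gate is about (561,421) with yaw about 12.75°. In the zoom, the fence runs (440,205) to (500,465), the carrier spans (125–400, 355–540) and the gate lies above it. I'll turn the tool to the gate axes and travel around at a safe height.

play_rows(rows="0 0 0 0 0.7;0 0 0 0 0.7;0 0.54 -0.96 0 0;0 0.54 -0.96 0 0;0 0.54 -0.96 0 0;0 0.54 -0.96 0 0;0 0.54 -0.96 0 0;0 0.54 -0.96 0 0", squeeze=20)

```text
t: 0.95
position: [285.4, -418.2, 292.0]
tool_rot: [-180.0, 0.0, 12.8]
contact_force: [0.0, 0.3, 0.6]
finger_gap: 0.506
grasp_force: 0.0
```

play_rows(rows="0 0.54 -0.96 0 0;0 0.54 -0.96 0 0;0 0.54 -0.96 0 0;0 0.54 -0.96 0 0;0 0.54 -0.96 0 0;0 0.54 -0.96 0 0;0 0.54 -0.96 0 0;0 0.54 -0.96 0 0")

```text
t: 1.75
position: [348.3, -207.2, 292.2]
tool_rot: [-180.0, 0.0, 12.8]
contact_force: [-0.9, 0.1, -0.6]
finger_gap: 0.5
grasp_force: 0.0
```

play_rows(rows="0 0.54 -0.96 0 0;0 0.54 -0.96 0 0;0 0.54 -0.96 0 0;0 0.54 -0.96 0 0;0 0.54 -0.96 0 0;0 0.54 -0.96 0 0;0 0.54 -0.96 0 0;0 0.54 -0.96 0 0")

```text
t: 2.55
position: [411.2, 3.9, 292.2]
tool_rot: [-180.0, 0.0, 12.8]
contact_force: [0.6, 1.0, 0.1]
finger_gap: 0.501
grasp_force: 0.0
```

play_rows(rows="0 0.22 -0.96 0 0;0 0.22 -0.96 0 0;0 0.22 -0.96 0 0;0 0.22 -0.96 0 0;0 0.22 -0.96 0 0;0 0.22 -0.96 0 0;0 0.22 -0.96 0 0;0 0.22 -0.96 0 0")

```text
t: 3.35
position: [411.3, 200.7, 292.1]
tool_rot: [180.0, 0.0, 12.8]
contact_force: [1.0, 0.1, -0.2]
finger_gap: 0.5
grasp_force: 0.0
```

play_rows(rows="0 0.22 -0.96 0 0;0 0.22 -0.96 0 0;0 0.22 -0.96 0 0;0 0.22 -0.96 0 0;0 0.22 -0.96 0 0;0 0.22 -0.96 0 0;0 0.22 -0.96 0 0;0 0 0 0 0")

```text
t: 4.15
position: [412.0, 374.4, 292.1]
tool_rot: [-179.9, -0.1, 12.9]
contact_force: [-0.1, -0.2, 0.2]
finger_gap: 0.5
grasp_force: 0.0
```

```bash
python3 - <<'E'
from h import *
d=snap("wrist","w1.png");print(monitor.read_state()['position'],-d['R'].T@d['t'])
print(proj(d,[561.4,420.6,0]),proj(d,[469,348.4,10]),proj(d,[478,431,12]))
E
```

```text
[411.68760285 372.8895823  291.89411097] [483.77509129 390.53353303 385.00537275]
(np.float64(301.70548626392804), np.float64(30.994849350224143)) (np.float64(357.22610058462016), np.float64(157.67033726861325)) (np.float64(269.39300215451567), np.float64(126.326609017177))
```

View pics/w1.png

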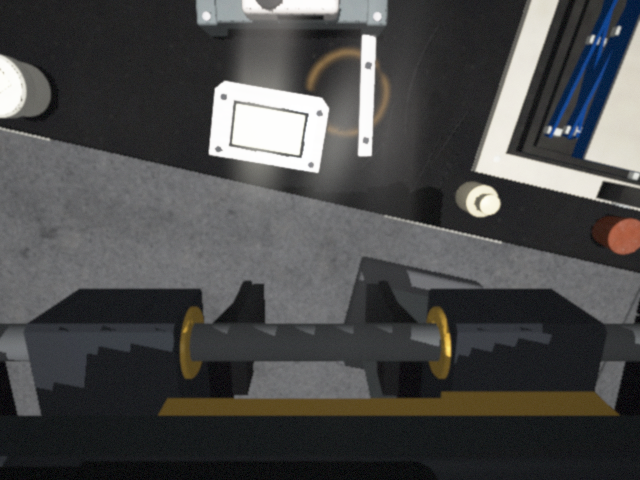

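The wrist view agrees with the estimate: the fence corner is at (358,156) against a predicted (357,158), and the carrier spans (210–328, 82–172). I'll measure both in this view.

```bash
cat > meas.py <<'E'
from h import *
def meas(d,box,G=None):
    g=cv2.cvtColor(d['img'],cv2.COLOR_RGB2GRAY);m=np.zeros_like(g);x0,x1,y0,y1=box
    m[y0:y1,x0:x1]=g[y0:y1,x0:x1]>150
    m=m*0+(m>0);m=m.astype('uint8')
    cs,_=cv2.findContours(m,cv2.RETR_EXTERNAL,cv2.CHAIN_APPROX_NONE)
    for k in cs:
        if cv2.contourArea(k)<300: continue
        P=np.array([ray(d,*p[0],11)[:2] for p in k],np.float32)
        r=cv2.minAreaRect(P);b=cv2.boxPoints(r);print(np.round(r[0],1),np.round(r[1],1),round(r[2],2),b.round(1).tolist())
E
python3 - <<'E'
from meas import *
d=snap("wrist");meas(d,(190,345,60,190));meas(d,(350,385,38,175))
E
```

```text
[477.1 431.8] [ 65.8 100.9] 3.58 [[441.1000061035156, 480.1000061035156], [447.3999938964844, 379.3999938964844], [513.0999755859375, 383.5], [506.79998779296875, 484.20001220703125]]
[518.9 353.4] [95.1 13.2] 12.91 [[471.1000061035156, 349.1000061035156], [474.1000061035156, 336.29998779296875], [566.7999877929688, 357.6000061035156], [563.7999877929688, 370.3999938964844]]
```

play_rows(rows="0 0.22 -0.9 0 0;0 0.22 -0.85 0 0;0 0 0 1 0;0 0 0 1 0;0 0 0 1 0;0 0 0 1 0;0 0 0 1 0;0 0 0 1 0")

```text
t: 5.05
position: [413.2, 415.7, 141.4]
tool_rot: [180.0, 0.0, 12.7]
contact_force: [0.3, -0.1, -0.0]
finger_gap: 0.5
grasp_force: 0.0
```

play_rows(rows="0 0 0 1 0;0 0 0 1 0;0 0 0 0.5 0;0 0 0 0.2 0;0 0 0 0 0;0 0 0 0 0")

```text
t: 5.65
position: [413.7, 417.4, 75.8]
tool_rot: [-180.0, -0.1, 12.8]
contact_force: [-0.4, -0.2, 0.3]
finger_gap: 0.5
grasp_force: 0.0
```

play_rows(rows="0 0.3 0 0.04 0;0 0.2 0 0 0;0 0.2 0 0 0;0 0.2 0 0 0;0 0.2 0 0 0;0 0.2 0 0 0;0 0.15 0 0 0;0 0 0 0 0")

```text
t: 6.45
position: [449.5, 425.6, 73.8]
tool_rot: [-180.0, -0.1, 12.8]
contact_force: [0.5, -0.6, 0.5]
finger_gap: 0.498
grasp_force: 0.0
```

```bash
python3 - <<'E'
from meas import *
print(monitor.read_state()['contact_force'])
d=snap("wrist","w2.png");d=snap("top","t2.png")
E
```

```text
[ 0.50881694 -0.58069638  0.47958432]
```

View pics/w2.png

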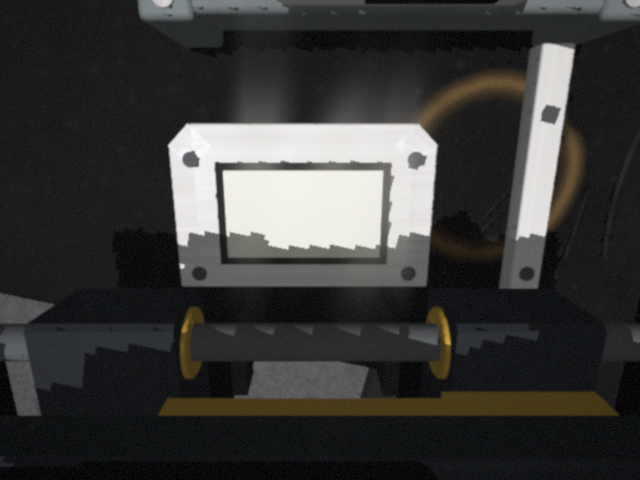

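The carrier is now square to the gate: its front edge is at row 123 from column 190 to 415, its sides are at columns 169 and 437 near row 150, and the fence runs from (537,45) to (512,288).

```bash
python3 - <<'E'
from meas import *
d=snap("wrist")
a=np.radians(12.85);R=np.array([[np.cos(a),-np.sin(a)],[np.sin(a),np.cos(a)]])
g=lambda p:(R.T@(p[:2]-np.array([562.3,421]))).round(1)
for n,u,v,z in [("L",169,150,12),("Lr",182,286,12),("Rr",428,286,12),("R",437,150,12),("FL",192,123,12),("FR",415,123,12),("fence",530,45,10),("fence2",512,288,10),("fence2",503,288,10)]: print(n,g(ray(d,u,v,z)))
s=monitor.read_state();print("tcp",g(s['position']),s['position'])
E
```

```text
L [-43.   83.5]
Lr [-97.   83.4]
Rr [-97.1 -16.7]
R [-43.1 -16.1]
FL [-33.3  74.1]
FR [-33.4  -7.4]
fence [ -7.  -46.7]
fence2 [-98.8 -52. ]
fence2 [-98.8 -48.3]
tcp [-109.7   29.5] [448.74864504 425.36523623  73.80343749]
```

play_rows(rows="0 -0.8 0 0 0;-1 0 0 -1 0;-1 0 -0.8 -0.3 0;-1 0 -0.8 0 0;-1 0.65 -0.8 0 0;-1 0.65 -0.8 0 0;-1 0.65 0 0 0;-1 0.65 0 0 0")

```text
t: 7.4
position: [474.7, 514.2, 106.3]
tool_rot: [-180.0, -0.0, 12.9]
contact_force: [-0.5, -0.6, 0.2]
finger_gap: 0.02
grasp_force: 0.0
```

play_rows(rows="-1 0 0 0 0;-1 0 0 0.6 0;-1 0 0 0.65 0;-1 0 0 0 0")

```text
t: 7.8
position: [471.6, 511.1, 70.9]
tool_rot: [179.8, 0.5, 12.8]
contact_force: [-0.3, -0.0, -0.4]
finger_gap: 0.005
grasp_force: 0.0
```

```bash
python3 - <<'E'
from meas import *
d=snap("wrist","w3.png")
a=np.radians(12.85);R=np.array([[np.cos(a),-np.sin(a)],[np.sin(a),np.cos(a)]])
s=monitor.read_state();print("tcp",R.T@(s['position'][:2]-np.array([562.3,421])),s['position'])
E
```

```text
tcp [-67.44590358 108.49673498] [472.4136277  511.77957637  72.20107453]
```

View pics/w3.png

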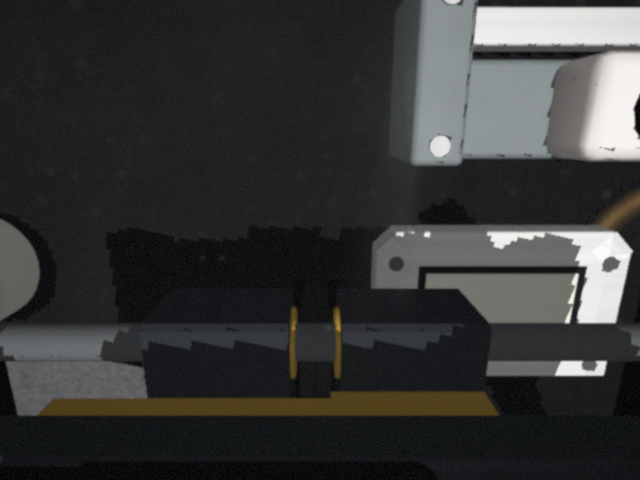

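The closed fingers are down left of the carrier's left edge (column 372), clear of the gate cheek at (430,150). I'll push toward the fence.

play_rows(rows="-1 0 0.2 -0.08 0;-1 0 0.2 0 0;-1 0 0.2 0 0;-1 0 0.2 0 0;-1 0 0.2 0 0;-1 0 0.2 0 0;-1 0 0.2 0 0;-1 0 0 0 0")

```text
t: 8.65
position: [482.7, 478.2, 77.2]
tool_rot: [180.0, 0.0, 12.7]
contact_force: [0.5, 0.4, 0.5]
finger_gap: 0.007
grasp_force: 0.1
```

play_rows(rows="-1 0 0.08 0 0;-1 0 0.08 0 0;-1 0 0 0 0")

```text
t: 8.95
position: [483.3, 475.0, 77.0]
tool_rot: [180.0, -0.0, 12.8]
contact_force: [-1.1, 0.4, 1.0]
finger_gap: 0.006
grasp_force: 0.7
```

play_rows(rows="-1 0 0.08 0 0;-1 0 0 0 0;-1 0 0 0 0")

```text
t: 9.25
position: [483.7, 473.0, 76.9]
tool_rot: [180.0, 0.0, 12.8]
contact_force: [0.4, 1.3, 1.4]
finger_gap: 0.004
grasp_force: 0.7
```

play_rows(rows="-1 0 0.06 0.08 0;-1 0 0.06 0 0;-1 0 0 0 0;-1 0 0 0 0")

```text
t: 9.65
position: [484.3, 469.8, 74.7]
tool_rot: [180.0, 0.0, 12.8]
contact_force: [0.5, 1.5, -0.5]
finger_gap: 0.004
grasp_force: 0.4
```

play_rows(rows="-1 0 0.06 0 0;-1 0 0 0 0;-1 0 0 0 0")

```text
t: 9.95
position: [484.5, 468.3, 74.7]
tool_rot: [180.0, 0.0, 12.8]
contact_force: [-0.1, 0.3, -0.4]
finger_gap: 0.006
grasp_force: 0.1
```

```bash
python3 - <<'E'
from meas import *
print(monitor.read_state()['contact_force'])
d=snap("wrist");cv2.imwrite("pics/w4.png",cv2.cvtColor(d['img'],4))
E
```

```text
[-0.14631005  0.28975595 -0.35217745]
```

View pics/w4.png

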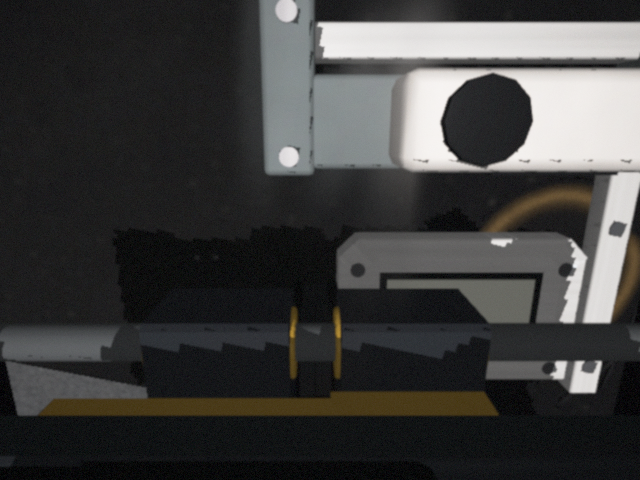

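The carrier's right edge, at (586,255), is nearly on the fence's edge. I'll push on until the force rises.

play_rows(rows="-1 0 0.06 0 0;-1 0 0 0 0;-1 0 0 0 0")

```text
t: 10.3
position: [485.0, 467.0, 74.9]
tool_rot: [180.0, 0.0, 12.8]
contact_force: [-0.5, 0.1, -0.5]
finger_gap: 0.008
grasp_force: 0.0
```

play_rows(rows="-1 0 0.06 0 0;-1 0 0 0 0;-1 0 0 0 0")

```text
t: 10.6
position: [485.4, 465.7, 75.0]
tool_rot: [180.0, 0.0, 12.8]
contact_force: [0.9, 0.4, 0.4]
finger_gap: 0.01
grasp_force: 0.1
```

play_rows(rows="-1 0 0.06 0 0;-1 0 0 0 0;-1 0 0 0 0")

```text
t: 10.9
position: [485.7, 464.3, 75.0]
tool_rot: [180.0, 0.0, 12.8]
contact_force: [0.2, 0.8, 0.6]
finger_gap: 0.001
grasp_force: 0.2
```

play_rows(rows="-1 0 0.06 0 0;-1 0 0 0 0;-1 0 0.06 0 0;-1 0 0 0 0;-1 0 0 0 0")

```text
t: 11.4
position: [486.0, 463.4, 75.3]
tool_rot: [-179.8, -0.1, 12.7]
contact_force: [-2.2, 7.3, -0.7]
finger_gap: 0.001
grasp_force: 3.7
```

```bash
python3 - <<'E'
from meas import *
s=monitor.read_state();print(s['contact_force'],s['position'])
d=snap("wrist");cv2.imwrite("pics/w5.png",cv2.resize(cv2.cvtColor(d['img'],4)[150:400,290:640],None,fx=2,fy=2))
E
```

```text
[-2.17744364  7.32421945 -0.69578839] [485.9602266  463.37866589  75.33319979]
```

View pics/w5.png

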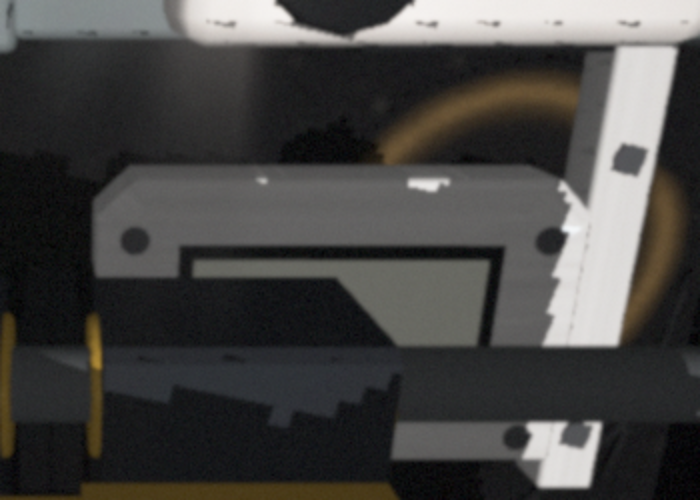

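The carrier is against the fence, at about 7 N. Next I'll go behind it for the final push.

play_rows(rows="-1 0 -0.5 0 0;-1 0 0 -1 0;-1 0 0 -0.2 0;0 -0.8 0.8 0 0;0 -0.8 0.8 0 0;0 -0.8 0.8 0 0;0 0 0.4 0 0;0 0 0 0 0")

```text
t: 12.25
position: [441.4, 391.2, 105.1]
tool_rot: [180.0, -0.0, 12.7]
contact_force: [0.8, 0.3, -0.1]
finger_gap: 0.374
grasp_force: 0.0
```

play_rows(rows="0 0 0 0.6 0;0 0 0 0.6 0;0 0 0 0 0;0 0 0 0 0")

```text
t: 12.65
position: [440.2, 392.3, 73.6]
tool_rot: [180.0, 0.1, 12.8]
contact_force: [-0.5, 1.0, 1.2]
finger_gap: 0.498
grasp_force: 0.0
```

play_rows(rows="0 0.3 0 0 0;0 0.2 0.01 0 0;0 0.2 0.01 0 0;0 0.2 0.01 0 0;0 0.2 0.01 0 0;0 0.2 0.01 0 0;0 0.2 0.01 0 0;0 0 0 0 0")

```text
t: 13.45
position: [479.3, 399.1, 75.1]
tool_rot: [-180.0, -0.2, 12.8]
contact_force: [0.3, 0.6, -0.9]
finger_gap: 0.502
grasp_force: 0.0
```

play_rows(rows="0 0.2 0.01 0 0;0 0.2 0.01 0 0;0 0.2 0.01 0 0;0 0.2 0.01 0 0;0 0.2 0.01 0 0;0 0 0 0 0")

```text
t: 14.05
position: [504.0, 403.4, 75.1]
tool_rot: [-180.0, -0.2, 12.8]
contact_force: [0.2, -0.3, -0.0]
finger_gap: 0.501
grasp_force: 0.0
```

```bash
python3 - <<'E'
from meas import *
a=np.radians(12.85);R=np.array([[np.cos(a),-np.sin(a)],[np.sin(a),np.cos(a)]])
s=monitor.read_state();print(s['contact_force'],s['position'],R.T@(s['position'][:2]-np.array([562.3,421])))
d=snap("wrist");cv2.imwrite("pics/w6.png",cv2.cvtColor(d['img'],4))
E
```

```text
[ 0.21608198 -0.30258973 -0.03190015] [504.04653547 403.40032243  75.11995736] [-60.70870169  -4.20336994]
```

View pics/w6.png

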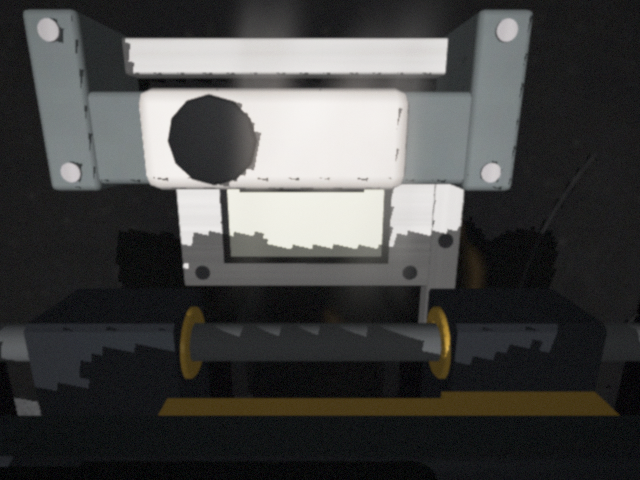

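The carrier has gone straight under the bridge along the fence: its rear edge is level at row 285 and its right edge is on the fence at column 433. I'll push on to the stop.

play_rows(rows="0 0.15 0.01 0 0;0 0.15 0.01 0 0;0 0.15 0.01 0 0;0 0.1 0.01 0 0;0 0 0 0 0;0 0 0 0 0")

```text
t: 14.7
position: [516.6, 405.4, 75.0]
tool_rot: [180.0, -0.1, 12.8]
contact_force: [-2.0, 0.2, 0.7]
finger_gap: 0.5
grasp_force: 0.5
```

play_rows(rows="0 0.06 0 0 0;0 0.06 0 0 0;0 0 0 0 0;0 0 0 0 0")

```text
t: 15.1
position: [519.4, 405.9, 75.0]
tool_rot: [180.0, -0.1, 12.8]
contact_force: [-0.5, -0.5, 0.1]
finger_gap: 0.502
grasp_force: 0.2
```

play_rows(rows="0 0.06 0 0 0;0 0 0 0 0;0 0 0 0 0")

```text
t: 15.4
position: [520.5, 406.2, 75.0]
tool_rot: [180.0, -0.0, 12.8]
contact_force: [0.2, -0.3, -0.3]
finger_gap: 0.503
grasp_force: 0.3
```

play_rows(rows="0 0.06 0 0 0;0 0 0 0 0;0 0.06 0 0 0;0 0 0 0 0;0 0 0 0 0")

```text
t: 15.9
position: [521.4, 406.5, 75.0]
tool_rot: [180.0, 0.2, 12.8]
contact_force: [-4.7, -2.0, 4.8]
finger_gap: 0.496
grasp_force: 2.7
```

play_rows(rows="0 0.06 0 0 0;0 0 0 0 0;0 0.04 0 0 0;0 0 0 0 0;0 0 0 0 0")

```text
t: 16.4
position: [521.8, 406.6, 74.9]
tool_rot: [179.9, 0.5, 12.8]
contact_force: [-8.7, -2.0, 7.3]
finger_gap: 0.5
grasp_force: 4.6
```

It is on the stop, at about 9 N. Next is a side nudge on the exposed rear to confirm fence contact.

play_rows(rows="0 -0.6 0 0 0;-1 0 0 -1 0;-1 0 -0.81 -0.3 0;-1 0 -0.81 0 0;-1 0.6 -0.81 0 0;-1 0.6 -0.81 0 0;-1 0 0 0 0;-1 0 0 0 0")

```text
t: 17.2
position: [521.7, 490.3, 106.6]
tool_rot: [180.0, 0.0, 12.8]
contact_force: [-0.2, -0.4, 0.5]
finger_gap: 0.02
grasp_force: 0.0
```

```bash
python3 - <<'E'
from meas import *
a=np.radians(12.85);R=np.array([[np.cos(a),-np.sin(a)],[np.sin(a),np.cos(a)]])
s=monitor.read_state();print(s['contact_force'],s['position'],R.T@(s['position'][:2]-np.array([562.3,421])))
E
```

```text
[-0.18187993 -0.37428445  0.52589515] [521.70911046 490.34014448 106.57836863] [-24.15311098  76.63095445]
```

play_rows(rows="-1 0 0 0.6 0;-1 0 0 0.65 0;-1 0 0 0 0;-1 0 0.2 0 0;-1 0 0.2 0 0;-1 0 0.1 0 0;-1 0 0 0 0;-1 0 0 0 0")

```text
t: 18.0
position: [525.4, 477.6, 76.8]
tool_rot: [-180.0, -0.1, 12.7]
contact_force: [-0.4, 0.2, -0.6]
finger_gap: 0.005
grasp_force: 0.0
```

play_rows(rows="-1 0 0.06 0 0;-1 0 0 0 0;-1 0 0.06 0 0;-1 0 0 0 0;-1 0 0 0 0")

```text
t: 18.5
position: [525.6, 474.7, 76.2]
tool_rot: [-180.0, -0.0, 12.8]
contact_force: [-0.3, -0.9, -0.1]
finger_gap: 0.004
grasp_force: 0.0
```

play_rows(rows="-1 0 0.06 0 0;-1 0 0 0 0;-1 0 0 0 0")

```text
t: 18.8
position: [526.0, 473.2, 76.2]
tool_rot: [180.0, 0.0, 12.8]
contact_force: [0.7, -0.5, -0.4]
finger_gap: 0.005
grasp_force: 0.0
```

play_rows(rows="-1 0 0.06 0 0;-1 0 0 0 0;-1 0 0 0 0")

```text
t: 19.1
position: [526.1, 472.6, 76.3]
tool_rot: [-179.9, -0.0, 12.8]
contact_force: [-1.5, 5.0, 0.2]
finger_gap: 0.01
grasp_force: 2.2
```

play_rows(rows="-1 0 0.05 0 0;-1 0 0 0 0;-1 0 0 0 0")

```text
t: 19.4
position: [526.1, 472.4, 76.5]
tool_rot: [-179.8, -0.1, 12.7]
contact_force: [-1.5, 6.4, -1.4]
finger_gap: 0.002
grasp_force: 3.6
```

play_rows(rows="-1 0 0.05 0 0;-1 0 0 0 0;-1 0 0 0 0")

```text
t: 19.7
position: [526.1, 472.2, 76.7]
tool_rot: [-179.7, -0.1, 12.7]
contact_force: [-2.9, 8.3, -0.5]
finger_gap: 0.008
grasp_force: 4.9
```

The fence contact is firm. One last light push from behind, since the side nudge may have shifted it.

play_rows(rows="-1 0 -0.5 0 0;-1 0 0 -1 0;-1 0 0 -0.2 0;0 -0.45 0.75 0 0;0 -0.45 0.75 0 0;0 -0.45 0.75 0 0;0 0 0.5 0 0;0 0 0 0 0")

```text
t: 20.5
position: [507.3, 405.4, 106.2]
tool_rot: [180.0, 0.0, 12.7]
contact_force: [0.1, 0.8, 0.5]
finger_gap: 0.372
grasp_force: 0.0
```

play_rows(rows="0 0 0 0.6 0;0 0 0 0.6 0;0 0 0 0 0;0 0.2 0 0 0;0 0.15 0 0 0;0 0.1 0 0 0;0 0 0 0 0;0 0 0 0 0")

```text
t: 21.3
position: [517.5, 409.6, 76.6]
tool_rot: [-180.0, -0.0, 12.8]
contact_force: [0.4, 0.0, -0.6]
finger_gap: 0.501
grasp_force: 0.0
```

play_rows(rows="0 0.06 0 0 0;0 0 0 0 0;0 0.06 0 0 0;0 0 0 0 0;0 0 0 0 0")

```text
t: 21.8
position: [520.2, 410.2, 76.3]
tool_rot: [180.0, 0.0, 12.8]
contact_force: [-0.6, 0.3, -0.1]
finger_gap: 0.501
grasp_force: 0.2
```

play_rows(rows="0 0.06 0 0 0;0 0 0 0 0;0 0.04 0 0 0;0 0 0 0 0;0 0 0 0 0")

```text
t: 22.3
position: [520.6, 410.2, 76.1]
tool_rot: [180.0, 0.3, 12.8]
contact_force: [-6.6, -1.1, 4.1]
finger_gap: 0.499
grasp_force: 2.9
```

It is seated. I'll back off, rise and check.

play_rows(rows="0 -0.6 0 0 0;0 -0.6 0 0 0;0 -0.6 0 -0.6 0;0 -0.6 0 -1 0;0 -0.6 0 -1 0;0 0 0 -1 0;0 0 0 -1 0;0 0 0 0 0")

```text
t: 23.1
position: [452.4, 395.7, 195.2]
tool_rot: [-179.8, -0.6, 12.8]
contact_force: [-0.2, -0.1, 0.6]
finger_gap: 0.5
grasp_force: 0.0
```

play_rows(rows="0 -0.5 0 -0.5 0;0 0 0 0 0;0 0 0 0 0")

```text
t: 23.4
position: [436.7, 391.2, 203.3]
tool_rot: [180.0, 0.0, 12.8]
contact_force: [-0.0, 0.5, -1.1]
finger_gap: 0.503
grasp_force: 0.0
```

```bash
python3 - <<'E'
from meas import *
s=monitor.read_state();print(s['t'],s['contact_force'],s['position'])
d=snap("wrist");cv2.imwrite("pics/w7.png",cv2.resize(cv2.cvtColor(d['img'],4)[0:280,120:520],None,fx=2,fy=2))
E
```

```text
23.4 [-0.0453171   0.5147224  -1.05206368] [436.70048556 391.15369706 203.30063019]
```

View pics/w7.png

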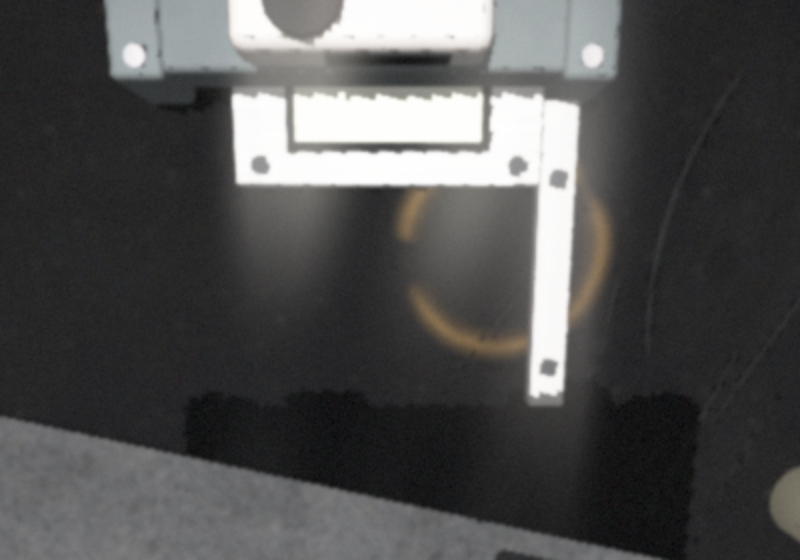

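The carrier sits square and flush along the fence (right edge at column 542), with its rear edge level at row 185. The arm is clear.

```bash
python3 -c "
from h import *
print(job_done())"
```

```text
the job is handed in; nothing more can be done
None
```

I pushed the carrier under the bridge until contact forces showed it against both the fence (about 8 N) and the back stop (about 7 N), then moved the arm clear and handed the job in at about 23 s; the result hasn't come back.

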